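Feed the round gauge through the chute flap

ROBOT

A 7-joint arm with a two-finger parallel gripper is mounted at the origin on the work surface. World frame = base frame: x ahead of the robot, y to its left, z up, the work surface at z = 0. Lengths are in m, angles in rad, forces in N, time in s.
With the tool pointing down it reaches from about 0.4 to 0.85 m from the base axis. Payload 10.4 kg.
Tool frame: the origin (TCP) lies on the centre line of the jaws, within the pads' length; the fingertips stand 11 mm ahead of it and the grasp point (between the pads) lies 8 mm behind it; z points along the fingers, y is the line along which they close (so a half turn about z gives the same grasp; the last joint's range is limited). The gripper opens to 87 mm and grips with 3 to 60 N. Pads are 19 mm wide; open, the fingers measure 117 mm over their backs; the gripper's body (75 mm by 190 mm) begins 51 mm behind the grasp point.
Start: joints at [-0.023, 0.332, -0.065, 1.46, 0.022, 1.35, -0.088], TCP at [0.625, 0, 0.234] pointing down, gripper open.
Joint ranges: [-2.6, 2.6], [-0.5, 2.12], [-1.47, 1.34], [0.16, 2.42], [-1.27, 4.41], [0.06, 2.06], [-2.6, 2.6]. Speed limits (rad/s): [2.22, 2.22, 2.79, 2.79, 3.14, 3.14, 3.14].

INTERFACE

Orientations are given as a unit quaternion [x, y, z, w].
In Python, from bench import r gives the robot as it stands.
- The arm moves only by the shell command python3 -m pendant 'ROWS' [OPENING] [FORCE]. ROWS is JSON, a list of rows, each a list of 4 numbers: the shift along the tool's x, y, z in m, then the turn about the tool's z in rad. A call has 1 to 8 rows; each row shifts and turns the commanded pose from where the row before left it, along the tool's axes as they then stand; what a row does not reach is not made up. A row lasts 1/12 s, in which the tool goes at most 41.7 mm and 7.16 degrees, less where a joint would pass 70% of its speed; a pose out of reach is approached as far as the arm can. A call with a gripper value outside its range is refused whole. OPENING is the opening, from 0 (shut) to 1 (fully open), set as the call begins (- or left out, the last holds). The fingers move at their own pace and stop on an object; FORCE is the grip in N (left out, the last holds). Time passes only in rows, so rows that do not move let the fingers close. It gives the time, the measured TCP pose, the force, the opening and the grip force at its end, in the units of the state.
- r.read_state(): the state, without advancing time (a new reading comes with each control period).
- r.camera(name): name is "scene" or "side" or "wrist"; returns a dict with "img" (384x512x3 uint8, red, green, blue), "camera_matrix" (3x3 intrinsics, pixels), "xyz" and "attitude" of the camera in the world. Camera axes: x right, y down, z forward; pixel columns grow to the right and rows downward; lengths in m; the calibration is good to about 2 mm. A picture is of the moment at which its call begins. There is no depth.
- r.close_job(): hands the job in; it is judged then, once.
Trained networks look in the newest picture that a camera, given by its name, has taken for a name from the list of things; names that differ only in an ending like _2 or _b are one class to them, and where a whole thing is asked for, a point or a joint stands for the part that bears it (a point fixed in the world has none). Each returns a list of dicts, best first, with "score" (0 to 1); they miss things now and then, are a little off and sometimes report something else, mostly with a low value. They report only what shows in the picture. A call takes as long as a camera call. They do not tell look-alikes from the thing itself.
- r.outline_of(thing, camera): "mask" (384x512 bool, what is visible of it) and "bbox" ([centre column, centre row, width, height] in pixels, round what is visible of it).
The state is a dict: "time": time; "joint_positions": joint angles; "joint_vel": joint speeds; "joint_torque": joint torques, N m; "ee_pos": TCP position; "eef_rot": TCP orientation; "ft_force": force on the tool from outside, world axes, zero at the start; "torque": the same for the moment, N m; "width": finger opening in m; "grip_force": force on a finger pad.
Only numpy, scipy, OpenCV 4.12 (cv2) and the standard library are available. Lean on these libraries where they do the work, as an engineer would, in place of code of your own. Each camera call takes 0.05 s, during which the arm holds its last target. There are 200 camera calls.

TASK

With your fingertips only, slide the round gauge across the raised deck and push it against the hanging flap and on through the doorway, until it tips over the sill and drops down the ramp into the catch tray; then draw your fingers back so that the flap swings shut behind it. Never lift or carry the gauge or tip it on the deck, and leave the square meter and everything else where they stand.

Things in the scene. Friction and masses are not known exactly. Their poses are not given: they have to be found in the camera images.
- chute: Fixed grey intake chute with a bare aluminium deck. Origin: on the table, under the middle of the flap; x points from the deck through the doorway into the tray, y left when looking that way, z up. Deck: level, top 65 mm above the table, x = -220 to +20 mm, y = +-150 mm, no rim. All x and y below are in this frame; heights are above the table unless said otherwise.
- doorway (a point): Middle of the doorway at deck height (chute 0, 0, 65 mm). An upright panel (front at x = 0, 6 mm thick, y = +-150 mm, lintel top 139 mm high, 12 mm deep) crosses the deck. Doorway: 84 mm wide, clear 64 mm above the deck, filled by the flap. Two low guides on the deck (4 mm thick, 18 mm tall) funnel in from y = +-69 mm at x = -50 mm to y = +-42 mm at x = 0.
- sill (a point): Middle of the sill, where the deck ends behind the flap (chute 20, 0, 65 mm). From here a polished, slippery 45 degree ramp leads down to x = 77 mm. The gauge tips and slides down by itself once its middle is pushed 5 to 12 mm past the sill (the flap rests on it and holds it back a little); its rear edge is then about at the flap's plane, so fingers leaning with their tips ahead reach in best.
- tray (a point): Middle of the floor of the open-topped catch tray at the ramp's foot (chute 142, 0, 8 mm). The tray reaches from the ramp to x = 208 mm, inside y = +-52 mm; side walls 85 mm, end wall 55 mm high.
- gauge: The round gauge: a loose grey drum 64 mm in diameter and 42 mm tall, about 0.2 kg, lying on its flat back with a round dial on top. Origin: centre of its underside. Starts on the deck, to the left or to the right of the doorway line, 105 to 155 mm before the flap.
- flap (a joint): Thin metal flap hanging in the doorway from a hinge along y at its top, 127 mm high, at chute x = 3 mm: 80 mm wide, 60 mm long, 40 g, lower edge 2 mm above the deck. 0 = hanging shut; grows as its lower edge is pushed inwards (chute +x), to 1.45 rad; it does not open outwards. Falls shut by its own weight in under a second when nothing is under it; pushes back with under 1 N.
- flap_edge (a point): Middle of the flap's lower edge.
- meter: The square meter, to be left alone: a loose grey block 54 x 54 mm, 42 mm tall, with a round dial on top; on the deck, on the other side from the gauge. Origin: centre of its underside.
- plug: Small black plug, 22 mm in diameter and 34 mm tall, standing on the deck by the panel at the side of the doorway, to be left alone. Origin: centre of its underside.
- motor: Small aluminium motor on a foot, 120 x 70 x 95 mm, on the table to the right of the chute; to be left alone. Origin: centre of its underside.
- driver: Screwdriver lying on the table, left; to be left alone.
- spray: Spray can, 52 mm in diameter and 140 mm tall, on the table, right; to be left alone. Origin: centre of its underside.
- pot: Small grey cup, 70 mm in diameter and 70 mm tall, on the table, left; to be left alone. Origin: centre of its underside.
Not all that is in view belongs to the job. Leave any red or yellow look-alike of the gauge alone.

How it is judged:
On the way, in this order (a step that is already met when the one before it is completed fails the run):
1. the gauge, flat on the deck, pushes the flap open in the doorway (value of joint flap above 0.4 rad and x of gauge in the frame of chute between -0.04 and 0.035 m and z of gauge in the frame of chute above 0.05 m), for 0.05 s.
2. the gauge lies in the catch tray or at the foot of its ramp, and the flap hangs shut (x of gauge in the frame of chute above 0.035 m and height (world z) of gauge below 0.05 m and value of joint flap below 0.1 rad), for 0.2 s.
At the end, for the whole second after the job is handed in: The gauge rests in the catch tray or at the foot of its ramp (its underside's centre more than 35 mm behind the flap's plane, within the tray walls and less than 50 mm above the table), at rest, and the flap hangs shut to within 0.1 rad (all of step 2 and x of gauge in the frame of chute below 0.21 m and y of gauge in the frame of chute between -0.055 and 0.055 m and linear speed of gauge below 0.03 m/s); the robot touches nothing.
It fails at once if the gauge is lifted more than 15 mm off the deck (height (world z) of gauge above 0.08 m).
It fails at once if the gauge is tipped by more than 0.35 rad on the deck, before the doorway (angle between gauge's own z axis and vertical above 0.35 rad and x of gauge in the frame of chute below -0.02 m).
It fails at once if the gauge falls off the deck (height (world z) of gauge below 0.05 m and x of gauge in the frame of chute below 0 m).
It fails at once if the square meter or the plug is moved more than 15 mm (distance of any of meter, plug from where it was at the start of the episode above 0.015 m).
It fails at once if another bystander is moved more than 25 mm (distance of any of motor, driver, spray, pot from where it was at the start of the episode above 0.025 m).
It also fails if it takes over 48 s, if anything falls off the work surface, if the arm or the gripper's body presses on something with over 40 N, if the wrist force passes 120 N, or if a joint passes its speed limit or range.

## Working session

There is one attempt and no reset: what is moved stays moved. The work goes in short steps, Python scripts to look and compute and a shell command to move; the robot and the scene stay as the last step left them, time stands still between calls to the robot, and variables do not carry over. Pictures are saved under pics/ and viewed, at most 13 in all, crops included, and the job is handed in when it is done.

```bash
mkdir -p pics; cat > h.py <<'E'
import numpy as np, cv2
from scipy.spatial.transform import Rotation as R
from bench import r
def ray(c,u,v):
    K=np.array(c["camera_matrix"]);a=np.array(c["attitude"])
    M=R.from_quat(a).as_matrix() if a.size==4 else a.reshape(3,3)
    return np.array(c["xyz"]),M@np.linalg.solve(K,[u,v,1.])
def at(c,u,v,z):
    o,d=ray(c,u,v);return o+d*(z-o[2])/d[2]
def proj(c,p):
    K=np.array(c["camera_matrix"]);a=np.array(c["attitude"])
    M=R.from_quat(a).as_matrix() if a.size==4 else a.reshape(3,3)
    q=K@(M.T@(np.array(p)-np.array(c["xyz"])));return q[:2]/q[2]
def save(c,n): cv2.imwrite("pics/"+n,c["img"][:,:,::-1])
E
python3 - <<'E'
from h import *
s=r.read_state();print(s["time"],s["ee_pos"],s["eef_rot"])
ims=[]
for n in ("scene","side","wrist"):
    c=r.camera(n);ims.append(c["img"]);print(n,c["xyz"],c["attitude"])
    for t in ("chute","gauge","meter","plug","flap","motor","spray","pot"):
        for o in r.outline_of(t,n)[:2]: print(t,np.round(o["bbox"],0),round(o["score"],2),np.round(at(c,o["bbox"][0],o["bbox"][1],.107)[:2],3))
m=np.hstack(ims[:2]);cv2.imwrite("pics/a.png",cv2.resize(ims[0],(800,600))[:,:,::-1]);cv2.imwrite("pics/b.png",cv2.resize(ims[1],(800,600))[:,:,::-1]);cv2.imwrite("pics/c.png",ims[2][:,:,::-1])
E
```

```text
0.0 [ 6.24641955e-01 -1.69384950e-05  2.32749363e-01] [ 7.07106545e-01  7.07106667e-01 -5.30168464e-04 -4.62157576e-04]
scene [1.47273539 0.65810436 0.99543607] [ 0.39760993  0.80827722 -0.38748226 -0.19609125]
chute [241. 209. 129. 112.] 0.55 [0.683 0.021]
gauge [222. 166.  19.  23.] 0.85 [ 0.562 -0.148]
gauge [177. 174.  16.  17.] 0.75 [ 0.675 -0.231]
meter [280. 176.  23.  24.] 0.58 [0.493 0.019]
plug [143. 146.  24.  46.] 0.59 [ 0.634 -0.423]
flap [233. 191.  26.  22.] 0.72 [ 0.634 -0.046]
motor [161. 138.  27.  40.] 0.65 [ 0.567 -0.409]
spray [243. 211. 132. 108.] 0.39 [0.686 0.031]
pot [389. 292.  28.  39.] 0.72 [0.699 0.468]
side [-0.0828066  -0.79502638  0.90278891] [ 0.84800908 -0.30651334  0.14928996 -0.40576185]
chute [259. 214. 135. 115.] 0.64 [ 0.5   -0.128]
gauge [292. 286.  24.  26.] 0.87 [ 0.396 -0.372]
gauge [348. 236.  18.  24.] 0.79 [ 0.63  -0.346]
meter [224. 201.  23.  25.] 0.63 [ 0.457 -0.016]
plug [234. 184.  14.   7.] 0.39 [0.531 0.032]
flap [275. 188.  21.  20.] 0.65 [ 0.617 -0.067]
motor [359. 310.  38.  58.] 0.74 [ 0.463 -0.517]
spray [376. 276.  28.  56.] 0.63 [ 0.574 -0.481]
pot [191. 139.  18.  24.] 0.71 [0.573 0.338]
wrist [0.6254275  0.07023725 0.38457499] [ 9.91710582e-01 -5.24418729e-04  3.92913030e-04  1.28490049e-01]
chute [235. 201. 389. 208.] 0.63 [ 0.605 -0.01 ]
gauge [180. 293.  45.  18.] 0.59 [ 0.538 -0.124]
gauge [200. 130.  12.  20.] 0.18 [0.571 0.063]
meter [120. 183.  75.  64.] 0.93 [0.484 0.009]
plug [233. 201. 388. 208.] 0.74 [ 0.602 -0.01 ]
plug [200. 130.  14.  19.] 0.66 [0.571 0.064]
```

View pics/a.png

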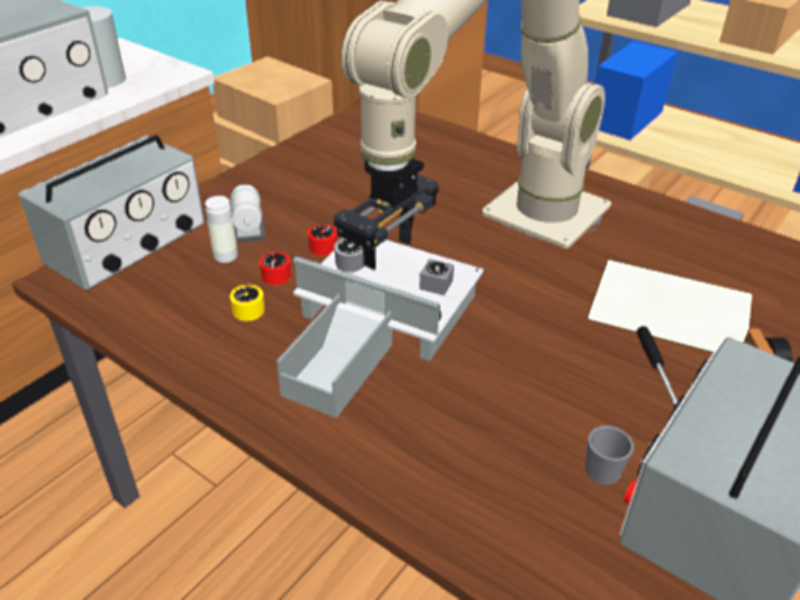

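View pics/b.png

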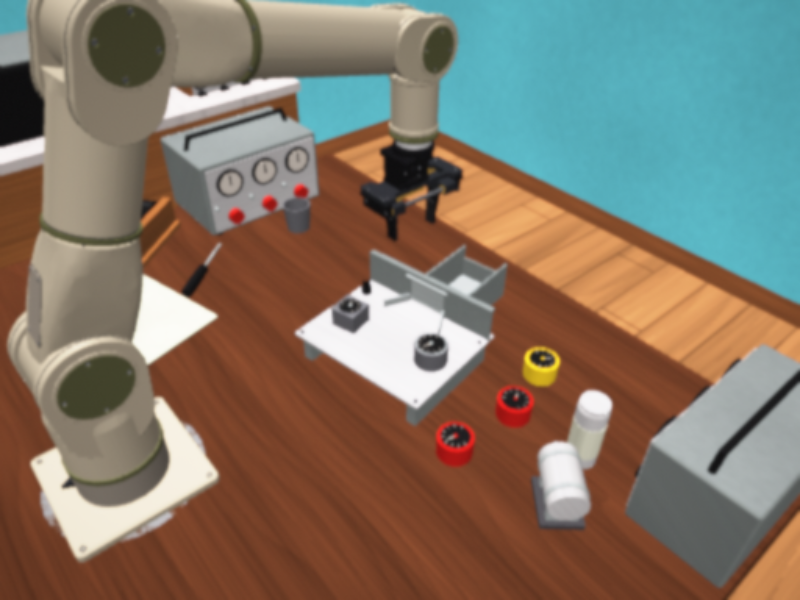

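View pics/c.png

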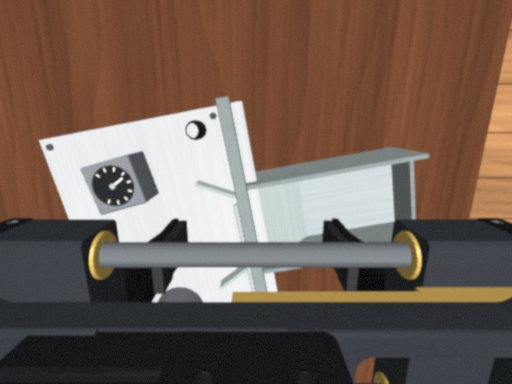

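```bash
cat >> h.py <<'E'
def chute(p,yaw,x,y): 
    a=np.array([np.cos(yaw),np.sin(yaw)]);b=np.array([-a[1],a[0]]);return np.array(p)+a*x+b*y
def toc(p,yaw,q):
    d=np.array(q)[:2]-p;a=np.array([np.cos(yaw),np.sin(yaw)]);return np.array([d@a,d@[-a[1],a[0]]])
E
python3 - <<'E'
from h import *
from scipy.optimize import least_squares
w,sc,sd=r.camera("wrist"),r.camera("scene"),r.camera("side")
obs=[(w,41,141,-.22,.15,.065),(w,242,101,.02,.15,.065),(w,222,98,.003,.15,.139),(sc,308.5,171.5,-.22,.15,.065),(sd,190,213,-.22,.15,.065),(sd,261,267,-.22,-.15,.065)]
for o in obs: print(o[3:],np.round(at(o[0],o[1],o[2],o[5]),3))
f=lambda q:np.concatenate([at(c,u,v,z)[:2]-chute(q[:2],q[2],x,y) for c,u,v,x,y,z in obs])
s=least_squares(f,[.65,0,.2],loss="soft_l1",f_scale=.004);print(s.x,np.round(s.fun*1e3,1))
P,yw=s.x[:2],s.x[2]
for n,c,u,v,z in (("gauge",sc,222,161,.107),("gauge_side",sd,276,222,.107),("meter",w,113,185,.107),("plug",w,195,129,.099)):
    q=at(c,u,v,z);print(n,q,toc(P,yw,q)*1e3)
# overlay check
for n,c in (("scene",sc),("side",sd)):
    im=c["img"].copy();im=cv2.resize(im,None,fx=4,fy=4,interpolation=cv2.INTER_CUBIC)
    def L(a,b):
        pa,pb=[tuple(int(k) for k in proj(c,[*chute(P,yw,t[0],t[1]),t[2]])*4+2) for t in(a,b)];cv2.line(im,pa,pb,(0,255,0),1)
    for x,y,X,Y,z in((-.22,-.15,.02,.15,.065),(0,-.15,.006,.15,.139),(.077,-.052,.208,.052,.055)):
        k=[(x,y,z),(X,y,z),(X,Y,z),(x,Y,z)]
        for i in range(4):L(k[i],k[(i+1)%4])
    x0,y0=(150,140) if n=="scene" else (180,140)
    cr=im[y0*4:y0*4+600,x0*4:x0*4+800]
    save({"img":cr},f"ov_{n}.png")
E
```

```text
(-0.22, 0.15, 0.065) [0.377 0.05  0.065]
(0.02, 0.15, 0.065) [0.611 0.094 0.065]
(0.003, 0.15, 0.139) [0.598 0.091 0.139]
(-0.22, 0.15, 0.065) [0.372 0.047 0.065]
(-0.22, 0.15, 0.065) [0.374 0.045 0.065]
(-0.22, -0.15, 0.065) [ 0.401 -0.252  0.065]
[ 0.61583119 -0.06268716  0.16672171] [  3.4   1.3   0.8   5.4   3.6   5.2  -2.4  -1.9  -0.   -3.7 -23.1  -5.3]
gauge [ 0.54095159 -0.166776    0.107     ] [-91.11490739 -90.21925379]
gauge_side [ 0.51549262 -0.18205912  0.107     ] [-118.7571137  -101.06553509]
meter [0.47646697 0.00713448 0.107     ] [-125.84487857   91.98105205]
plug [0.56430103 0.06417912 0.099     ] [-29.76212853 133.65862097]
```

View pics/ov_side.png

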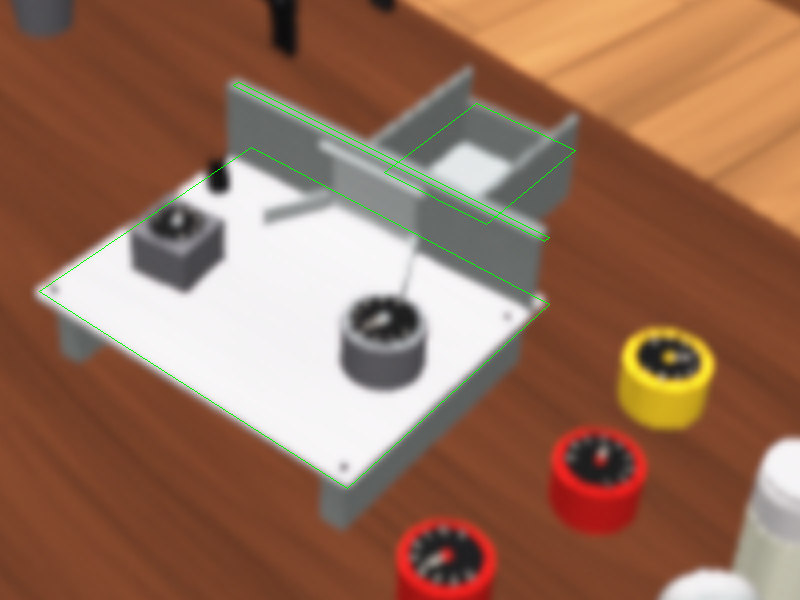

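Gauge: the grey drum at side crop (383,345), scene (224,161). The red and yellow drums on the table are look-alikes; the square block at side crop (178,245) is the meter. The chute fit matches the picture. Next I move to the gauge's right side and look from close by.

```bash
python3 -m pendant '[[-0.035,-0.0138,0,-0.024],[-0.035,-0.0138,0,-0.024],[-0.035,-0.0138,0,-0.024],[-0.035,-0.0138,0,-0.024],[-0.035,-0.0138,0,-0.024],[-0.035,-0.0138,0,-0.024],[-0.035,-0.0138,0,-0.024],[0,0,0,0]]' 0.28
python3 - <<'E'
from h import *
c=r.camera("wrist");s=r.read_state();print(s["ee_pos"],s["eef_rot"],s["width"],R.from_quat(s["eef_rot"]).as_matrix()[:,0])
P,yw=[.6158,-.0627],.1667
for t in("gauge","meter","plug"):
    for o in r.outline_of(t,"wrist")[:2]:print(t,o["bbox"],o["score"],toc(P,yw,at(c,*o["bbox"][:2],.107)))
save(c,"d.png")
E
```

```text
time: 2.17
ee_pos: [0.5428, -0.2602, 0.2337]
eef_rot: [0.649, 0.761, -0.002, 0.001]
ft_force: [-0.6, -0.1, -0.1]
width: 0.0415
grip_force: 0.0
[ 0.54436789 -0.25613446  0.23360094] [ 6.48112942e-01  7.61543582e-01 -8.99639653e-04  4.21465030e-04] 0.03746484466552685 [-0.15989887  0.98713174 -0.00180806]
gauge [368.2, 203.6, 56.8, 29.5] 0.95 [ 0.01722971 -0.19792452]
gauge [183.0, 205.7, 56.4, 50.0] 0.76 [-0.18161163 -0.19857236]
```

View pics/d.png

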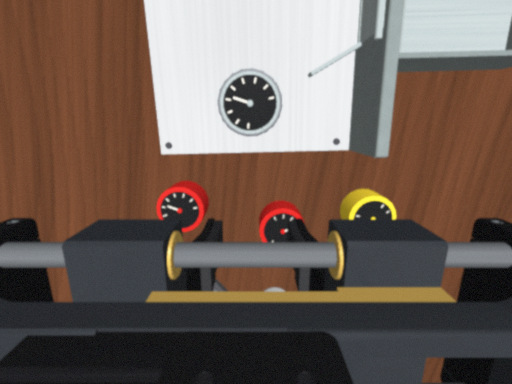

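```bash
python3 - <<'E'
from h import *
c=r.camera("wrist");s=r.read_state();P,yw=np.array([.6158,-.0627]),.1667
for n,u,v,z in(("gauge",250,102,.107),("corner-220,-150",161.5,154,.065),("lintel 0,-150",376,156,.139),("panel base 0,-150",351,150,.065),("guide end -50,-69",310,74,.083)):
    q=at(c,u,v,z);print(n,np.round(q[:2],4),np.round(toc(P,yw,q)*1e3,1))
print("tcp",s["ee_pos"],toc(P,yw,s["ee_pos"])*1e3, s["width"])
E
```

```text
gauge [ 0.528 -0.162] [-103.1  -83.3]
corner-220,-150 [ 0.4337 -0.2338] [-208.  -138.5]
lintel 0,-150 [ 0.649  -0.1909] [  11.5 -131.9]
panel base 0,-150 [ 0.6523 -0.192 ] [  14.5 -133.6]
guide end -50,-69 [ 0.584  -0.1229] [-41.4 -54.1]
tcp [ 0.54698463 -0.2494585   0.23353097] [ -98.85007766 -172.75112967] 0.02677779274495427
```

```bash
python3 - <<'E'
from h import *
c=r.camera("wrist");s=r.read_state();P,yw=np.array([.6158,-.0627]),.1667
g=cv2.cvtColor(c["img"],cv2.COLOR_RGB2GRAY)
ci=cv2.HoughCircles(cv2.medianBlur(g[:180],3),cv2.HOUGH_GRADIENT,1,60,param1=100,param2=30,minRadius=24,maxRadius=45);print(ci)
for u,v,_ in ci[0][:3]:print(np.round(toc(P,yw,at(c,u,v,.107))*1e3,1))
m=cv2.inRange(c["img"][:230],(190,190,190),(255,255,255));ap=max(cv2.findContours(m,0,2)[0],key=cv2.contourArea)
print(cv2.approxPolyDP(ap,4,True)[:,0].tolist())
print("tcp",s["ee_pos"],toc(P,yw,s["ee_pos"])*1e3, s["width"],s["time"],np.abs(s["joint_vel"]).max())
save(c,"e.png")
E
```

```text
[[[244.5 114.5  31.5]]]
[-108.4  -94.6]
[[140, 0], [157, 161], [342, 158], [355, 0]]
tcp [ 0.54705163 -0.24938575  0.23357407] [ -98.77194317 -172.69051109] 0.025781193755220592 2.4667 0.004366848583950647
```

View pics/e.png

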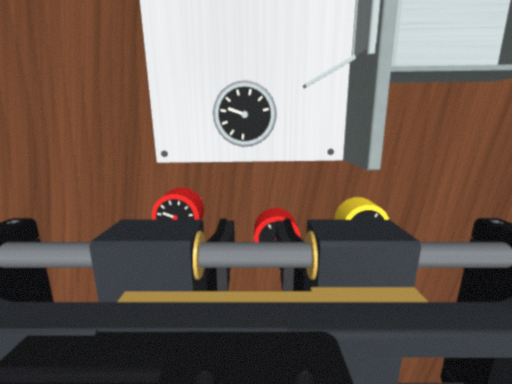

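```bash
python3 - <<'E'
from h import *
from scipy.optimize import least_squares
c=r.camera("wrist");s=r.read_state()
obs=[(at(c,u,v,z)[:2],x,y) for u,v,x,y,z in ((157,162,-.22,-.15,.065),(344,160,0,-.15,.065),(369,168,0,-.15,.139),(305,86,-.05,-.069,.083))]
obs+=[(np.array([.377,.050]),-.22,.15),(np.array([.611,.094]),.02,.15),(np.array([.598,.091]),.003,.15)]
f=lambda q:np.concatenate([p-chute(q[:2],q[2],x,y) for p,x,y in obs])
s2=least_squares(f,[.616,-.063,.16],loss="soft_l1",f_scale=.004);print(s2.x,np.round(s2.fun*1e3,1).reshape(-1,2).tolist())
P,yw=s2.x[:2],s2.x[2]
X=R.from_quat(s["eef_rot"]).as_matrix()[:,0];print("tool x angle - chute y angle",np.arctan2(X[1],X[0])-yw-np.pi/2)
g=at(c,244.5,114.5,.107);print("gauge",g,toc(P,yw,g)*1e3,"tcp",toc(P,yw,s["ee_pos"])*1e3)
E
```

```text
[ 0.61953886 -0.05688966  0.18029323] [[-0.6, 0.1], [0.9, 0.3], [-0.6, 2.5], [-1.3, -0.8], [0.8, -1.2], [-1.3, -0.3], [2.4, -0.2]]
tool x angle - chute y angle -0.01009388654722021
gauge [ 0.52463668 -0.17396388  0.107     ] [-114.35744398  -98.15890297] tcp [-105.93445206 -176.49711173]
```

```bash
python3 -m pendant '[[0,-0.008,0.027,-0.01],[0,0,0.027,0],[0,0,0.027,0],[0,0,0.027,0],[0,0,0.0266,0],[0,0,0,0],[0.018,0,0,0],[0.017,0,0,0]]' 0.28
python3 -m pendant '[[0.012,0,0,0],[0.012,0,0,0],[0.012,0,0,0],[0.012,0,0,0],[0.012,0,0,0],[0.012,0,0,0],[0.011,0,0,0],[0.011,0,0,0]]'
python3 -m pendant '[[0.005,0,0,0],[0,0,0,0],[0,0,0,0],[0,0,0,0]]'
python3 - <<'E'
from h import *
P,yw=[.6195,-.0569],.1803
s=r.read_state();print("tcp",toc(P,yw,s["ee_pos"])*1e3,s["width"])
c=r.camera("side")
for o in r.outline_of("gauge","side"):
    b=o["bbox"];print(b,o["score"],toc(P,yw,at(c,b[0],b[1],.086))*1e3)
save({"img":cv2.resize(c["img"][140:290,180:380],None,fx=4,fy=4,interpolation=cv2.INTER_CUBIC)},"f.png")
E
```

```text
time: 3.18
ee_pos: [0.5326, -0.2177, 0.0998]
eef_rot: [0.642, 0.767, -0.0, 0.0]
ft_force: [-0.1, 0.1, -1.4]
width: 0.0247
grip_force: 0.0
time: 3.85
ee_pos: [0.5156, -0.1245, 0.0992]
eef_rot: [0.641, 0.767, 0.0, 0.0]
ft_force: [1.2, -3.4, 3.0]
width: 0.0245
grip_force: 2.0
time: 4.18
ee_pos: [0.5144, -0.1204, 0.0985]
eef_rot: [0.641, 0.767, -0.0, -0.001]
ft_force: [-0.1, -0.1, 0.6]
width: 0.0244
grip_force: 0.0
tcp [-114.77382897  -43.6148862 ] 0.02436304203056285
[349.4, 234.4, 23.7, 21.6] 0.89 [ -15.037841   -278.19329355]
[291.4, 285.0, 26.0, 27.7] 0.64 [-261.47202202 -257.41791867]
[358.4, 309.1, 36.5, 59.1] 0.62 [-218.25437972 -417.38595338]
[329.9, 260.1, 21.9, 26.0] 0.6 [-131.31428253 -286.83767564]
[248.2, 218.1, 19.3, 11.7] 0.57 [-145.10167707  -19.6233309 ]
```

View pics/f.png

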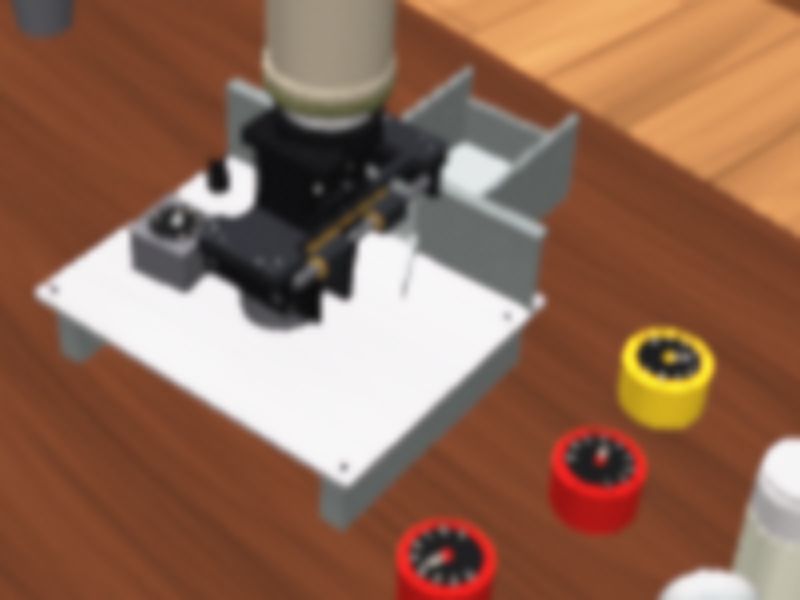

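```bash
python3 -m pendant '[[-0.02,0,0,0],[0,0,0,0],[0,0,0.0,0],[0,0,-0.034,0],[0,0,-0.034,0],[0,0,-0.034,0],[0,0,-0.033,0],[0.0213,-0.025,0,0]]' 
python3 -m pendant '[[0.0213,-0.025,0,0],[0.0213,-0.025,0,0],[0,0,0,0.1208],[0,0,0,0.1208],[0,0,0,0.1208],[0,0,0,0.1208],[0,0,0,0.1208],[0,0,0,0.1208]]'
python3 -m pendant '[[0,0,0,0.1208],[0,0,0,0.1208],[0,0,0,0.1208],[0,0,0,0.1208],[0,0,0,0.1208],[0,0,0,0.1208],[0,0,0,0.1208]]'
python3 -m pendant '[[0,0,0,0],[0,0,0,0],[0,0,0,0],[0,0,0,0]]'
cat > look.py <<'E'
from h import *
import sys
P,yw=np.array([.6195,-.0569]),.1803
c=r.camera("wrist");s=r.read_state()
X=R.from_quat(s["eef_rot"]).as_matrix()[:,0]
print("tcp",np.round(toc(P,yw,s["ee_pos"])*1e3,1),s["ee_pos"][2],"tool x - chute x",np.arctan2(X[1],X[0])-yw,"q",np.round(s["joint_positions"],2))
for o in r.outline_of("gauge","wrist")[:2]:print(o["bbox"],o["score"],toc(P,yw,at(c,*o["bbox"][:2],.09))*1e3)
g=cv2.cvtColor(c["img"],cv2.COLOR_RGB2GRAY)
ci=cv2.HoughCircles(cv2.medianBlur(g[:230],3),cv2.HOUGH_GRADIENT,1,60,param1=100,param2=25,minRadius=24,maxRadius=45)
if ci is not None:
    for u,v,k in ci[0][:3]:print(u,v,k,np.round(toc(P,yw,at(c,u,v,.107))*1e3,1))
save(c,sys.argv[1])
E
python3 look.py g.png
```

```text
time: 4.95
ee_pos: [0.495, -0.1255, 0.2407]
eef_rot: [0.642, 0.767, 0.003, 0.005]
ft_force: [-0.3, 0.1, 0.4]
width: 0.0241
grip_force: 0.0
time: 5.62
ee_pos: [0.433, -0.0899, 0.2338]
eef_rot: [0.873, 0.487, -0.0, -0.0]
ft_force: [-0.5, 0.2, -0.1]
width: 0.0245
grip_force: 0.0
time: 6.2
ee_pos: [0.433, -0.09, 0.2338]
eef_rot: [0.996, 0.086, -0.0, -0.0]
ft_force: [-0.2, 0.5, 0.2]
width: 0.0242
grip_force: 0.0
time: 6.53
ee_pos: [0.4331, -0.0904, 0.2339]
eef_rot: [0.996, 0.091, 0.0, -0.0]
ft_force: [-0.6, -0.0, -0.6]
width: 0.0243
grip_force: 0.0
tcp [-189.4    0.4] 0.2339372842762925 tool x - chute x 0.0004450086309023549 q [ 0.21 -0.07 -0.1   1.91 -0.01  1.3  -1.28]
[258.6, 115.3, 62.4, 63.6] 0.8 [-111.48285808   -2.8011003 ]
[458.9, 6.5, 49.7, 13.0] 0.73 [ -11.77803018 -193.460189  ]
257.5 114.5 31.5 [-111.2   -1.5]
477.5 81.5 25.7 [ -80.8 -212.1]
```

View pics/g.png

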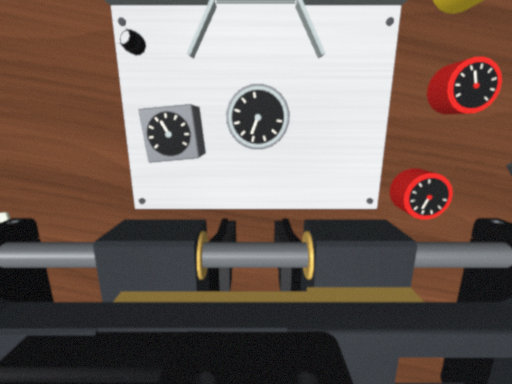

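```bash
python3 -m pendant '[[0,0.001,0.027,0],[0,0,0.027,0],[0,0,0.027,0],[0,0,0.027,0],[0,0,0.027,0],[0,0,0,0],[0.018,0,0,0],[0.017,0,0,0]]'
python3 -m pendant '[[0.012,0,0,0],[0.012,0,0,0],[0.012,0,0,0],[0.012,0,0,0],[0.012,0,0,0],[0.012,0,0,0],[0.012,0,0,0],[0.012,0,0,0]]'
python3 -m pendant '[[0,0,0,0],[0,0,0,0],[0,0,0,0]]'
python3 - <<'E'
from h import *
P,yw=[.6195,-.0569],.1803
s=r.read_state();print("tcp",toc(P,yw,s["ee_pos"])*1e3,s["ft_force"])
c=r.camera("scene")
for o in r.outline_of("gauge","scene")[:4]:print(o["bbox"],o["score"])
save({"img":cv2.resize(c["img"][120:270,150:350],None,fx=4,fy=4,interpolation=cv2.INTER_CUBIC)},"i.png")
E
```

```text
time: 7.3
ee_pos: [0.4683, -0.0855, 0.1]
eef_rot: [0.996, 0.089, 0.0, 0.0]
ft_force: [0.7, 0.3, 0.3]
width: 0.0242
grip_force: 0.0
time: 7.97
ee_pos: [0.5628, -0.0684, 0.1004]
eef_rot: [0.996, 0.089, -0.0, 0.0]
ft_force: [-2.5, -1.0, 0.5]
width: 0.0242
grip_force: 1.3
time: 8.22
ee_pos: [0.5621, -0.0685, 0.0997]
eef_rot: [0.996, 0.089, 0.0, 0.0]
ft_force: [0.5, 0.4, 0.1]
width: 0.0244
grip_force: 0.0
tcp [-58.58801521  -1.10770594] [0.50492913 0.35910809 0.10412377]
[176.6, 173.3, 17.9, 20.8] 0.8
[156.1, 192.9, 19.1, 22.5] 0.8
[203.8, 152.6, 19.3, 23.6] 0.5
```

View pics/i.png

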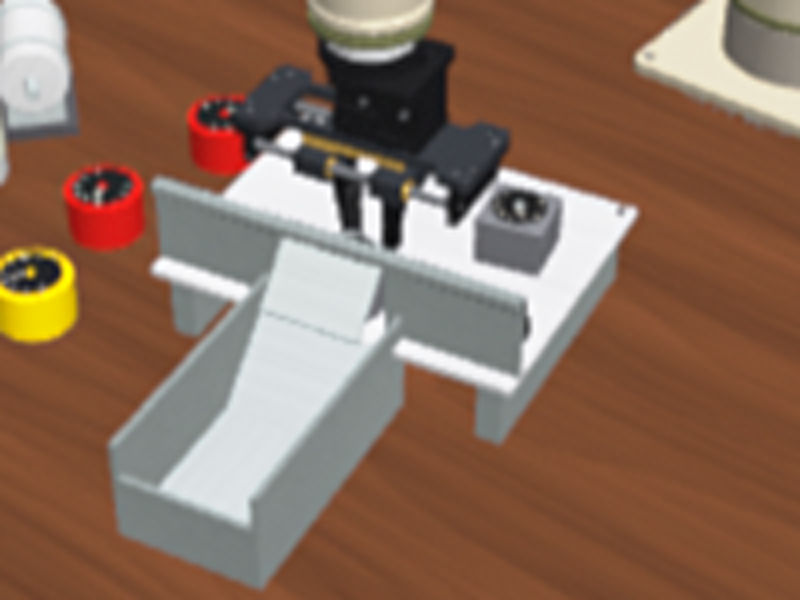

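```bash
python3 -m pendant '[[0.010,0,0,0],[0.010,0,0,0],[0.010,0,0,0],[0.010,0,0,0],[0,0,0,0],[0,0,0,0]]'
python3 -m pendant '[[0.004,0,0,0],[0.004,0,0,0],[0,0,0,0],[0,0,0,0]]'
python3 - <<'E'
from h import *
P,yw=[.6195,-.0569],.1803
s=r.read_state();print("tcp",toc(P,yw,s["ee_pos"])*1e3,s["ft_force"])
c=r.camera("scene")
for o in r.outline_of("gauge","scene")[:4]:print(o["bbox"],o["score"])
for o in r.outline_of("flap","scene")[:2]:print("flap",o["bbox"],o["score"])
save({"img":cv2.resize(c["img"][120:270,150:350],None,fx=4,fy=4,interpolation=cv2.INTER_CUBIC)},"j.png")
E
```

```text
time: 8.82
ee_pos: [0.6014, -0.0612, 0.099]
eef_rot: [0.996, 0.089, 0.0, -0.0]
ft_force: [-0.7, 0.5, -0.4]
width: 0.0244
grip_force: 0.0
time: 9.15
ee_pos: [0.6066, -0.0606, 0.0989]
eef_rot: [0.996, 0.089, -0.003, 0.0]
ft_force: [-17.5, -1.8, 11.5]
width: 0.0245
grip_force: 8.5
tcp [-13.3477218   -1.28935805] [-17.5055838   -1.79587318  11.47534328]
[176.1, 174.1, 19.9, 20.4] 0.9
[157.8, 195.1, 19.0, 21.1] 0.88
[212.8, 225.9, 28.8, 25.3] 0.7
[203.5, 150.4, 15.6, 14.7] 0.55
flap [232.8, 190.2, 27.2, 22.1] 0.86
```

View pics/j.png

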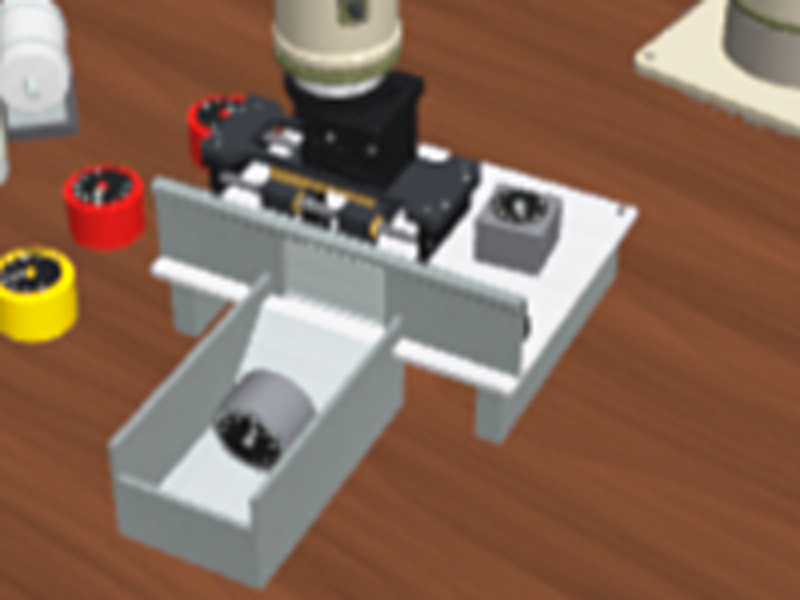

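The gauge is in the tray (crop 262,420) and the flap looks shut (crop 335,275). The fingers are touching the lintel, so I draw back.

```bash
python3 -m pendant '[[-0.02,0,0,0],[-0.025,0,0,0],[-0.025,0,0,0],[0,0,-0.03,0],[0,0,-0.03,0],[0,0,0,0],[0,0,0,0],[0,0,0,0]]'
python3 -m pendant '[[0,0,0,0],[0,0,0,0],[0,0,0,0],[0,0,0,0],[0,0,0,0],[0,0,0,0],[0,0,0,0],[0,0,0,0]]'
python3 - <<'E'
from h import *
P,yw=[.6195,-.0569],.1803
c=r.camera("scene")
for o in r.outline_of("gauge","scene")[:5]:print(o["bbox"],o["score"],toc(P,yw,at(c,*o["bbox"][:2],.03))*1e3)
save({"img":cv2.resize(c["img"][160:280,160:280],None,fx=5,fy=5,interpolation=cv2.INTER_CUBIC)},"k.png")
print(r.read_state()["ft_force"])
E
```

```text
time: 9.97
ee_pos: [0.5405, -0.0722, 0.1588]
eef_rot: [0.996, 0.089, 0.0, 0.0]
ft_force: [-0.5, -0.7, 0.6]
width: 0.0243
grip_force: 0.0
time: 10.63
ee_pos: [0.5407, -0.0721, 0.1589]
eef_rot: [0.996, 0.089, 0.0, -0.0]
ft_force: [-0.1, -0.1, -0.1]
width: 0.0242
grip_force: 0.0
[157.8, 193.6, 19.6, 21.5] 0.85 [  53.24686115 -239.05089182]
[215.5, 226.9, 25.8, 23.8] 0.75 [99.93210725 -4.88297788]
[207.2, 151.8, 24.5, 22.7] 0.68 [-212.82619479 -222.41387534]
[176.1, 174.1, 21.3, 21.9] 0.65 [ -56.31809862 -245.39231907]
[-0.25459337  0.07342803  0.2476458 ]
```

View pics/k.png

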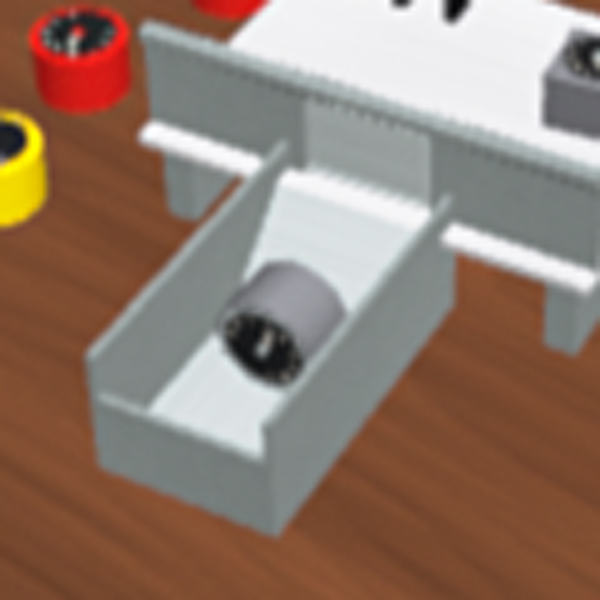

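```bash
python3 -m pendant '[[0,0,0,0],[0,0,0,0],[0,0,0,0],[0,0,0,0]]' >/dev/null; python3 - <<'E'
from h import *
P,yw=[.6195,-.0569],.1803
c=r.camera("scene");a=[o["bbox"] for o in r.outline_of("gauge","scene") if abs(o["bbox"][1]-227)<8];print(a)
for n,x,z in(("dial on ramp",.084,.061),("body on ramp",.069,.046),("dial on side",.14,.04),("dial standing",.12,.045)):print(n,proj(c,[*chute(P,yw,x,-.003),z]))
c=r.camera("side");print([o["bbox"] for o in r.outline_of("flap","side")[:1]])
E
```

```text
[[214.1, 226.1, 27.6, 24.8]]
dial on ramp [218.4955291  215.71819468]
body on ramp [221.3072836  216.50692269]
dial on side [208.62945673 233.25305668]
dial standing [212.23474911 227.56457216]
[[275.4, 191.4, 20.1, 15.9]]
```

The gauge may be lying on its side. I'll fit a drum model to the outline to get the height of its underside before handing in.

```bash
python3 - <<'E'
from h import *
import itertools
P,yw=[.6195,-.0569],.1803
c=r.camera("scene");o=[o for o in r.outline_of("gauge","scene") if abs(o["bbox"][1]-227)<8][0];m=o["mask"]
# also the dial pixels
im=c["img"].astype(int);dk=(im.max(2)<95)&m;v,u=np.nonzero(dk);print("dark dial",u.mean(),v.mean(),dk.sum())
t=np.linspace(0,2*np.pi,40);res=[]
def px(q):return proj(c,[*chute(P,yw,q[0],q[1]),q[2]])
for x,z,th,y,ps in itertools.product(np.arange(.05,.11,.008),np.arange(.02,.07,.008),np.radians(np.arange(30,136,15)),(-.012,-.004,.004),(-.25,0,.25)):
    ax=np.array([np.sin(th)*np.cos(ps),np.sin(th)*np.sin(ps),np.cos(th)]);e2=np.array([-np.sin(ps),np.cos(ps),0]);e1=np.cross(e2,ax)
    b=np.array([x,y,z]);ci=b+.032*(np.cos(t)[:,None]*e1+np.sin(t)[:,None]*e2)
    low=np.vstack([ci,ci+.042*ax]);sur=np.maximum(.008,.065-(low[:,0]-.02))
    pen=(low[:,2]-sur).min()
    if not -.006<pen<.006:continue
    pts=np.array([px(q) for q in low[::2]]);h=cv2.convexHull((pts*4).astype(np.int32))
    k=np.zeros((480,800),np.uint8);k2=cv2.fillConvexPoly(k,h-np.array([600,640]),1)
    mm=cv2.resize(m[160:280,150:350].astype(np.uint8),(800,480),interpolation=0)
    iou=(k2&mm).sum()/(k2|mm).sum();d=np.linalg.norm(px(b+.042*ax)-[u.mean(),v.mean()])
    res.append((iou-.03*d,iou,d,x,y,z,np.degrees(th),ps))
for q in sorted(res,reverse=True)[:8]:print(np.round(q,3))
E
```

```text
dark dial 212.0979020979021 229.06993006993008 143
[ 7.98e-01  8.50e-01  1.73e+00  8.20e-02  4.00e-03  4.40e-02  9.00e+01
 -2.50e-01]
[ 7.920e-01  8.230e-01  1.012e+00  8.200e-02 -4.000e-03  4.400e-02
  9.000e+01  0.000e+00]
[7.91e-01 8.21e-01 9.93e-01 9.00e-02 4.00e-03 4.40e-02 7.50e+01 0.00e+00]
[7.860e-01 8.350e-01 1.628e+00 8.200e-02 4.000e-03 4.400e-02 9.000e+01
 0.000e+00]
[ 7.77e-01  7.94e-01  5.81e-01  8.20e-02 -4.00e-03  5.20e-02  1.05e+02
  0.00e+00]
[ 7.680e-01  8.120e-01  1.471e+00  9.000e-02 -4.000e-03  4.400e-02
  7.500e+01  2.500e-01]
[ 7.640e-01  8.150e-01  1.685e+00  8.200e-02 -4.000e-03  3.600e-02
  7.500e+01  0.000e+00]
[ 7.640e-01  8.460e-01  2.734e+00  8.200e-02 -4.000e-03  3.600e-02
  7.500e+01  2.500e-01]
```

The drum lies on its side on the tray floor. Its underside's centre is at about x = 82 mm and 40–44 mm high, which is within limits. It is at rest and the flap is shut.

```bash
python3 -c "
from bench import r
print(r.close_job())"
```

```text
the job is handed in; nothing more can be done
None
```

I slid the gauge across the deck and through the flap into the catch tray, where it lies at rest on its side by the ramp's foot; the flap is shut, the fingers are clear, and the job is handed in (no verdict shown).

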